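Set a point chisel in the grinding jig

TASK

Get the point chisel ready for grinding: with it lying in the V-block of the jig, push it in by its butt end until its point rests against the flip stop, then turn the smooth red ball knob clockwise (seen from above) as far as it goes so that the pad clamps the chisel tight. Then tip the flip stop right over, away from the chisel, so that the point stands free; leave the other things on the bench where they are.

Things in the scene. Friction and masses are not known exactly. Their poses are not given: they have to be found in the camera images.
- jig: grinding jig screwed to the bench: grey base plate 86 x 206 x 12 mm, steel V-block, green bridge, hinged stop at its -y end. Origin on the underside, below the knob's axis; z up, y along the V-block (y = -16 to +68 mm, 44 mm high), which holds the chisel's axis 40 mm above the bench at x = 0; the chisel is pushed towards -y. The bridge is 83 mm in x, 30 mm in y, 76 mm high
- stop_line (a point): point on the working face of the flip stop (when upright) where the chisel's point must touch; fixed to the jig at y = -94 mm, 40 mm above the bench
- point_chisel: forged steel point chisel, 177 mm long, shank 12 mm in diameter, 0.13 kg, lying loose in the V-block with its point towards the stop. Origin under its middle, 7.5 mm below its axis; +y runs along it towards the point
- chisel_tip (a point): the very point of the chisel, on its axis
- chisel_butt (a point): centre of the chisel's flat butt end (15 mm in diameter), the end to push; it stays at least 15 mm clear of the V-block's end
- clamp_knob (a joint): angle of the ball knob (rad): 0 open, grows clockwise seen from above, hard end at 2.6. It feeds the pad down 2.2 mm per rad and itself stays at its height; the pad meets the chisel near 1.7 and its spring then presses with about 16 N at 2.6. Stiff (0.2 N m), stays where it is left, needs more than one grasp
- ball_centre (a point): centre of the smooth red ball of the clamp knob, 46 mm in diameter, 116 mm above the bench, on a 13 mm neck with a vertical axis. The ball is slippery: it turns only with a firm grip (20 N or more) across its widest part, at the height of this point; a light grip slips, and higher up the fingers slide off
- clamp_pad: brass pressure pad, 16 mm in diameter, below the bridge on the knob's axis; origin at the centre of its underside
- flip_stop (a joint): angle of the flip stop (rad): 0 upright in the chisel's way, grows as it tips over towards the jig's +x side, to its rest at 1.57. Its hinge line runs along the jig's y at x = +30 mm, 25 mm above the bench. Light (under 2 N at the tab); past about 0.9 it falls over by its own weight
- stop_tab (a point): top of the black tab of the flip stop, 91 mm above the bench and over the chisel's axis when upright; the tab is 30 mm long in the jig's x, 14 mm in y and 8 mm high, the blade below it 24 mm in x and 8 mm thick in y
- tooth_chisel: bystander: steel tooth chisel, 215 mm long, 22 mm wide, lying on the bench; origin under its middle, +y towards the teeth
- mug: bystander: white mug, 91 mm high, 82 mm across; origin under its middle
- flat_block: bystander: wooden block with a steel face, 107 x 202 x 49 mm; origin under its middle
Not all that is in view belongs to the job. Leave any green look-alike of the point_chisel alone.

How it is judged:
By the outcome, as a careful person would: the job done as asked, in the order asked, and still so for the second after the job is handed in, with the robot touching nothing.
It also fails if it takes over 67 s, if anything falls off the work surface, if the arm or the gripper's body presses on something with over 40 N, if the wrist force passes 120 N, or if a joint passes its speed limit or range.

ROBOT

A 6-joint arm with a two-finger parallel gripper is mounted at the origin on the work surface; the furniture and walls round the work are solid. World frame = base frame: x ahead of the robot, y to its left, z up, the work surface at z = 0. Lengths are in m, angles in rad, forces in N, time in s.
With the tool pointing down it reaches from about 0.25 to 0.775 m from the base axis. Payload 4 kg.
Tool frame: the origin (TCP) lies at the very end of the fingers, on their centre line; the grasp point (between the pads) lies 19 mm behind it; z points along the fingers, y is the line along which they close (so a half turn about z gives the same grasp; the last joint's range is limited). The gripper opens to 94 mm and grips with 3 to 60 N. Pads are 16 mm wide; open, the fingers measure 119 mm over their backs; the gripper's body (75 mm by 177 mm) begins 78 mm behind the grasp point.
Start: joints at [-1.245, 0.087, 1.371, -0, 1.684, -0.103], TCP at [0.229, -0.5, 0.206] pointing down, gripper open.
Joint ranges: [-3.1, 3.1], [-0.76, 2.03], [0.27, 2.55], [-1.08, 4.22], [0.17, 2.65], [-2.57, 2.57]. Speed limits (rad/s): [2.79, 2.79, 3.14, 3.14, 3.14, 3.14].

INTERFACE

Orientations are given as [roll, pitch, yaw] about the fixed x, y, z axes, in that order (R = Rz(yaw) Ry(pitch) Rx(roll)).
In Python, from bench import robot, vision gives the robot as it stands.
- The arm moves only by the shell command python3 -m crank 'ROWS'. ROWS is JSON, a list of rows, each a list of 3 entries, a list of its own where there are three numbers: the closure, from 0 (fully open) to 1 (shut), then the shift along the tool's x, y, z in m, then the turn, a rotation vector about the tool's x, y, z in degrees. A call has 1 to 8 rows; each row shifts and turns the commanded pose from where the row before left it, along the tool's axes as they then stand; what a row does not reach is not made up. A row lasts 1/10 s, in which the tool goes at most 50 mm and 8.59 degrees, less where a joint would pass 70% of its speed; a pose out of reach is approached as far as the arm can. A call with a gripper value outside its range is refused whole. The fingers move at their own pace and stop on an object; the grip force is fixed at half the most. Time passes only in rows, so rows that do not move let the fingers close. It gives the time, the measured TCP pose, the force, the opening and the grip force at its end, in the units of the state.
- robot.get_obs(): the state, without advancing time (a new reading comes with each control period).
- vision.snapshot(name): name is "side" or "top"; returns a dict with "color" (420x560x3 uint8, red, green, blue), "z_map" (420x560 float32, m along the optical axis (not along the pixel's ray), 0 where there is no reading), "fx", "fy", "cx", "cy" (pixels), "R" (3x3) and "t" (3): a world point X has camera coordinates R X + t. Camera axes: x right, y down, z forward; pixel columns grow to the right and rows downward; lengths in m; the calibration is good to about 2 mm. A picture is of the moment at which its call begins.
- robot.close_job(): hands the job in; it is judged then, once.
The state is a dict: "time": time; "joint_positions": joint angles; "qvel": joint speeds; "joint_torque": joint torques, N m; "tool_pos": TCP position; "ee_rot": TCP orientation; "wrist_force": force on the tool from outside, world axes, zero at the start; "wrist_torque": the same for the moment, N m; "width": finger opening in m; "finger_force": force on a finger pad.
Only numpy, scipy, OpenCV 4.12 (cv2) and the standard library are available. Lean on these libraries where they do the work, as an engineer would, in place of code of your own. Each camera call takes 0.05 s, during which the arm holds its last target. There are 200 camera calls.

## Working session

There is one attempt and no reset: what is moved stays moved. The work goes in short steps, Python scripts to look and compute and a shell command to move; the robot and the scene stay as the last step left them, time stands still between calls to the robot, and variables do not carry over. Pictures are saved under pics/ and viewed, at most 10 in all, crops included, and the job is handed in when it is done.

```bash
ls; mkdir -p pics; python3 - <<'E'
from bench import robot, vision
import cv2,numpy as np,pickle
for n in ("top","side"):
    s=vision.snapshot(n); pickle.dump(s,open(n+".pkl","wb"))
    cv2.imwrite(f"pics/{n}0.png",s["color"][:,:,::-1])
    print(n,s["fx"],s["cx"],s["cy"],(-s["R"].T@s["t"]).round(3),s["R"].round(3).tolist())
print(robot.get_obs())
E
```

```text
pics
top 511.697078422359 281.24570965929826 215.2618243086263 [0.302 0.101 1.415] [[-0.023, -1.0, -0.016], [-0.987, 0.025, -0.158], [0.158, 0.012, -0.987]]
side 390.28362932702123 274.81097719009347 209.50383189257676 [0.232 0.872 0.582] [[-0.932, -0.361, 0.026], [-0.208, 0.474, -0.856], [0.296, -0.803, -0.517]]
{'time': 0.1, 'joint_positions': array([-1.24510568e+00,  8.78588914e-02,  1.37209394e+00, -2.71940957e-05,
        1.68363201e+00, -1.03095260e-01]), 'qvel': array([-0.00021401, -0.00204567, -0.00499347, -0.00159195, -0.001201  ,
       -0.00018427]), 'joint_torque': array([ 2.11658749e-03, -3.41249621e+01, -3.03302801e+01,  7.19340867e-02,
        3.03840393e-02, -1.09975726e-04]), 'tool_pos': array([ 0.22849826, -0.49973113,  0.20443804]), 'ee_rot': array([-3.13960827e+00, -1.78136934e-04,  4.28782693e-01]), 'wrist_force': array([-0.28554766, -0.44980748, -0.15215949]), 'wrist_torque': array([ 0.02302076, -0.03960006,  0.03871961]), 'finger_force': 0.0, 'width': 0.09393784790791536}
```

View pics/top0.png

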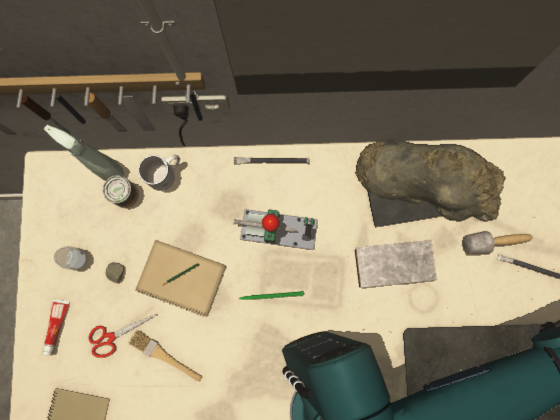

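View pics/side0.png

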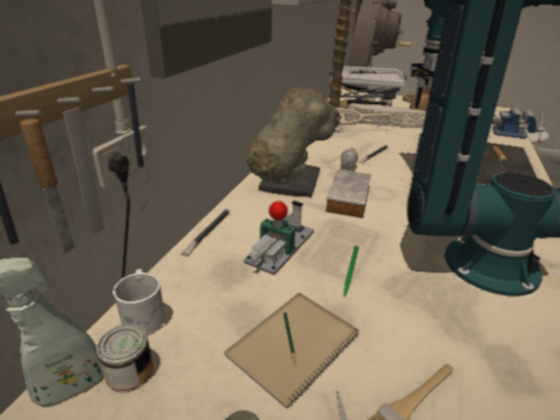

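Top view: jig around (279,229), with the red ball at (270,223), the black stop tab near (308,230) and the chisel butt near (235,222). The green look-alike is at (272,295). Side view: ball at (278,211), tab at (297,206).

```bash
cat > h.py <<'E'
import numpy as np,cv2
from bench import robot,vision
def ray(s,u,v,z):
    d=s["R"].T@np.array([(u-s["cx"])/s["fx"],(v-s["cy"])/s["fy"],1]); c=-s["R"].T@s["t"]
    return c+d*(z-c[2])/d[2]
def pix(s,X):
    p=s["R"]@np.asarray(X)+s["t"]; return np.array([s["fx"]*p[0]/p[2]+s["cx"],s["fy"]*p[1]/p[2]+s["cy"]])
def ball(s):
    h=cv2.cvtColor(s["color"],cv2.COLOR_RGB2HSV); m=(((h[...,0]<6)|(h[...,0]>174))&(h[...,1]>150)&(h[...,2]>80)).astype(np.uint8)
    n,l,st,c=cv2.connectedComponentsWithStats(m)
    return [(c[i].round(1).tolist(),st[i].tolist()) for i in range(1,n) if st[i][4]>30]
def tri(a,ua,b,ub):
    A=[];B=[]
    for s,(u,v) in((a,ua),(b,ub)):
        d=s["R"].T@np.array([(u-s["cx"])/s["fx"],(v-s["cy"])/s["fy"],1]);d/=np.linalg.norm(d);c=-s["R"].T@s["t"]
        P=np.eye(3)-np.outer(d,d);A.append(P);B.append(P@c)
    return np.linalg.lstsq(np.vstack(A),np.hstack(B),rcond=None)[0]
def crop(s,x0,y0,x1,y1,k,f):
    cv2.imwrite(f,cv2.resize(s["color"][y0:y1,x0:x1,::-1],None,fx=k,fy=k,interpolation=cv2.INTER_CUBIC))
E
python3 - <<'E'
from h import *
import pickle
t=pickle.load(open("top.pkl","rb"));s=pickle.load(open("side.pkl","rb"))
for n,p in(("t",t),("s",s)): print(n,ball(p))
bt=[b for b in ball(t) if abs(b[0][0]-270)<10][0][0];bs=[b for b in ball(s) if abs(b[0][0]-278)<10][0][0]
print(ray(t,*bt,.116),ray(s,*bs,.116),tri(t,bt,s,bs))
a=t["color"][200:256,225:330];b=s["color"][190:280,235:325]
im=np.zeros((600,800,3),np.uint8)
A=cv2.resize(a,None,fx=5,fy=5,interpolation=cv2.INTER_CUBIC);im[:280,:525]=A
B=cv2.resize(b,None,fx=3.5,fy=3.5,interpolation=cv2.INTER_CUBIC);im[285:600,:315]=B
cv2.imwrite("pics/c1.png",im[:,:,::-1])
E
```

```text
t [([270.1, 222.4], [262, 214, 17, 18, 223]), ([54.9, 326.2], [45, 304, 23, 41, 295]), ([102.4, 341.1], [89, 326, 27, 31, 305])]
s [([277.9, 209.9], [269, 202, 18, 17, 243])]
[0.49273133 0.14547068 0.116     ] [0.49159724 0.14676522 0.116     ] [0.49248549 0.14540419 0.11512132]
```

View pics/c1.png

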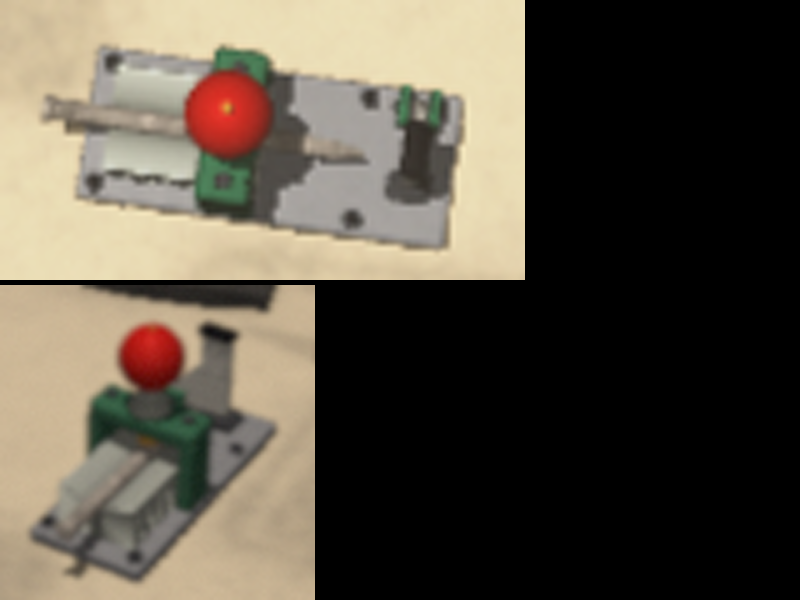

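```bash
python3 - <<'E'
from h import *
import pickle
t=pickle.load(open("top.pkl","rb"))
P=lambda u,v,z:ray(t,225+u/5,200+v/5,z)[:2]
C=[P(*c,.012) for c in((100,45),(463,97),(445,248),(78,198))]
print("corners",np.round(C,4).tolist())
ax=((C[0]-C[1])+(C[3]-C[2]));ay=ax/np.linalg.norm(ax);a=np.arctan2(-ay[0],ay[1]);print("jig yaw deg",np.degrees(a))
O=np.array([.4925,.1456]);
for n,p in(("butt",P(43,107,.04)),("tip",P(368,158,.04)),("tab",P(420,155,.091))):
    d=p-O;print(n,p.round(4),"jig",(d@[np.cos(a),np.sin(a)]).round(4),(d@[-np.sin(a),np.cos(a)]).round(4))
def W(x,y): return O+x*np.array([np.cos(a),np.sin(a)])+y*np.array([-np.sin(a),np.cos(a)])
print("corners jig",[(W(0,0)*0+np.array([(c-O)@[np.cos(a),np.sin(a)],(c-O)@[-np.sin(a),np.cos(a)]])).round(3).tolist() for c in C])
print("start push (0,.15)",W(0,.15),"end touch butt y=.083",W(0,.083+.008))
E
```

```text
corners [[0.5475, 0.2182], [0.513, 0.0172], [0.4295, 0.03], [0.4621, 0.2314]]
jig yaw deg -9.46438243778064
butt [0.5092 0.2474] jig -0.0003 0.1031
tip [0.4767 0.0714] jig -0.0033 -0.0758
tab [0.4712 0.0454] jig -0.0046 -0.1024
corners jig [[0.042, 0.081], [0.041, -0.123], [-0.043, -0.124], [-0.044, 0.08]]
start push (0,.15) [0.51716517 0.2935582 ] end touch butt y=.083 [0.50746354 0.23536131]
```

```bash
python3 -m crank '[[1,[0,0,0],[0,0,-8]],[1,[0,0,0],[0,0,-8]],[1,[0,0,0],[0,0,-8]],[1,[0,0,0],[0,0,-8]],[1,[0,0,0],[0,0,-8]],[1,[0,0,0],[0,0,-8]],[1,[0,0,0],[0,0,-8]],[1,[0,0,0],[0,0,0]]]'
python3 -m crank '[[1,[0.046,0.0086,0],[0,0,0]],[1,[0.046,0.0086,0],[0,0,0]],[1,[0.046,0.0086,0],[0,0,0]],[1,[0.046,0.0086,0],[0,0,0]],[1,[0.046,0.0086,0],[0,0,0]],[1,[0.046,0.0086,0],[0,0,0]],[1,[0.046,0.0086,0],[0,0,0]],[1,[0.046,0.0086,0],[0,0,0]]]'
python3 -m crank '[[1,[0.046,0.0086,0],[0,0,0]],[1,[0.046,0.0086,0],[0,0,0]],[1,[0.046,0.0086,0],[0,0,0]],[1,[0.046,0.0086,0],[0,0,0]],[1,[0.046,0.0086,0],[0,0,0]],[1,[0.046,0.0086,0],[0,0,0]],[1,[0.046,0.0086,0],[0,0,0]],[1,[0.046,0.0086,0],[0,0,0]]]'
python3 -m crank '[[1,[0.046,0.0086,0],[0,0,0]],[1,[0.046,0.0086,0],[0,0,0]],[1,[0,0,0],[0,0,0]],[1,[0,0,0],[0,0,0]]]'
```

```text
time: 0.9
tool_pos: [0.2286, -0.4999, 0.2048]
ee_rot: [-3.141, -0.001, 1.406]
wrist_force: [-0.1, 0.5, -0.1]
width: 0.0335
finger_force: 0.0
time: 1.7
tool_pos: [0.3569, -0.1466, 0.2054]
ee_rot: [3.141, 0.0, 1.402]
wrist_force: [1.0, -0.7, 0.3]
width: 0.0003
finger_force: 0.0
time: 2.5
tool_pos: [0.4852, 0.2053, 0.2052]
ee_rot: [3.142, 0.0, 1.403]
wrist_force: [1.3, -0.4, -0.1]
width: 0.0002
finger_force: 0.0
time: 2.9
tool_pos: [0.5167, 0.2917, 0.2041]
ee_rot: [-3.14, 0.002, 1.406]
wrist_force: [-0.2, -0.3, 0.8]
width: 0.0006
finger_force: 0.0
```

```bash
python3 -m crank '[[1,[0,0,0.0435],[0,0,0]],[1,[0,0,0.0435],[0,0,0]],[1,[0,0,0.0435],[0,0,0]],[1,[0,0,0.04],[0,0,0]],[1,[0,0,0],[0,0,0]],[1,[0,0,0],[0,0,0]]]'
python3 -m crank '[[1,[-0.01,0,0],[0,0,0]],[1,[-0.01,0,0],[0,0,0]],[1,[-0.005,0,0],[0,0,0]],[1,[-0.004,0,0],[0,0,0]],[1,[-0.004,0,0],[0,0,0]],[1,[0,0,0],[0,0,0]]]'
python3 - <<'E'
from h import *
t=vision.snapshot("top");s=vision.snapshot("side")
im=np.zeros((600,800,3),np.uint8)
im[:300,:550]=cv2.resize(t["color"][196:256,220:330],None,fx=5,fy=5,interpolation=cv2.INTER_CUBIC)
im[300:,:400]=cv2.resize(s["color"][200:275,235:335],None,fx=4,fy=4,interpolation=cv2.INTER_CUBIC)
cv2.imwrite("pics/c2.png",im[:,:,::-1])
E
```

```text
time: 3.5
tool_pos: [0.517, 0.29, 0.0357]
ee_rot: [-3.141, 0.0, 1.404]
wrist_force: [0.8, -0.3, 1.0]
width: 0.0007
finger_force: 0.0
time: 4.1
tool_pos: [0.5118, 0.2584, 0.0354]
ee_rot: [3.141, -0.0, 1.406]
wrist_force: [0.2, 0.3, -0.1]
width: 0.0002
finger_force: 0.0
```

View pics/c2.png

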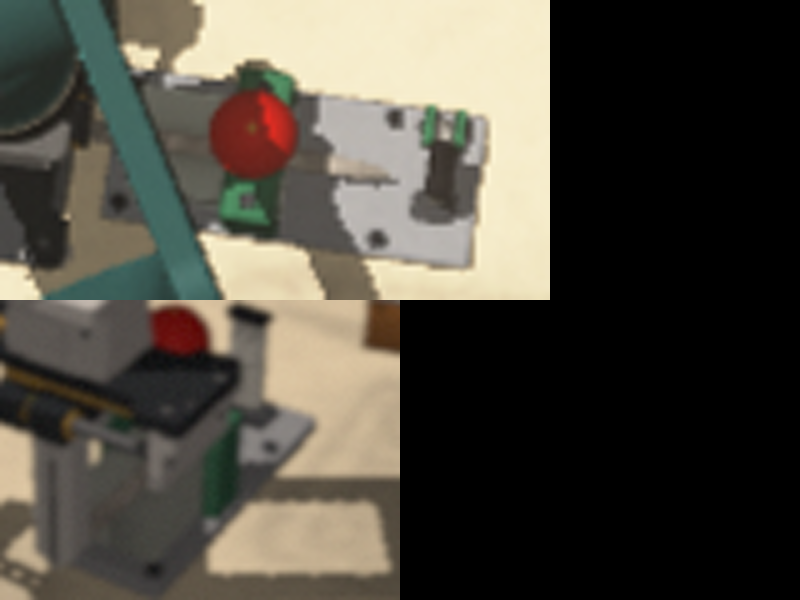

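The tip at pixel (299,232) has not moved yet, and the closed fingers sit just behind the butt. The gripper body clears the ball, so I'll push slowly.

```bash
python3 -m crank '[[1,[-0.003,0,0],[0,0,0]],[1,[-0.003,0,0],[0,0,0]],[1,[-0.003,0,0],[0,0,0]],[1,[-0.003,0,0],[0,0,0]],[1,[-0.002,0,0],[0,0,0]],[1,[-0.002,0,0],[0,0,0]],[1,[0,0,0],[0,0,0]]]'
python3 -m crank '[[1,[-0.001,0,0],[0,0,0]],[1,[-0.001,0,0],[0,0,0]],[1,[-0.001,0,0],[0,0,0]],[1,[0,0,0],[0,0,0]]]'
python3 - <<'E'
from h import *
t=vision.snapshot("top");crop(t,220,196,330,256,5,"pics/c3.png")
p=robot.get_obs()["tool_pos"];a=np.radians(-9.46);d=p[:2]-[.4925,.1456];print(p,d@[np.cos(a),np.sin(a)],d@[-np.sin(a),np.cos(a)])
E
```

```text
time: 4.9
tool_pos: [0.5089, 0.2424, 0.0349]
ee_rot: [-3.141, 0.001, 1.406]
wrist_force: [-0.1, 0.8, 0.1]
width: -0.0
finger_force: 0.3
time: 5.3
tool_pos: [0.5085, 0.2398, 0.035]
ee_rot: [3.142, 0.0, 1.406]
wrist_force: [-0.7, 1.8, 0.7]
width: 0.0004
finger_force: 0.6
[0.50851459 0.23979013 0.03495234] 0.00031580906971526536 0.09554133903477688
```

View pics/c3.png

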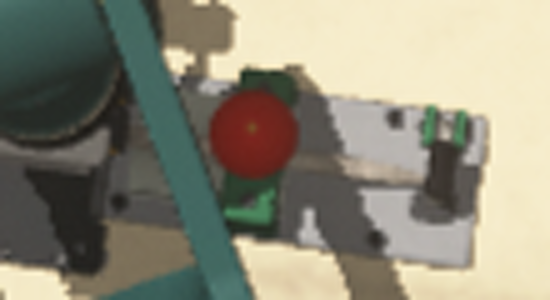

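The tip has moved to about crop (425,183), just short of the stop blade. I'll continue in 1 mm steps until the force rises.

```bash
for i in 1; do python3 -m crank '[[1,[-0.001,0,0],[0,0,0]],[1,[-0.001,0,0],[0,0,0]],[1,[0,0,0],[0,0,0]]]'; done
python3 -m crank '[[1,[-0.001,0,0],[0,0,0]],[1,[0,0,0],[0,0,0]]]'
python3 -m crank '[[1,[-0.001,0,0],[0,0,0]],[1,[0,0,0],[0,0,0]]]'
```

```text
time: 5.65
tool_pos: [0.5082, 0.2378, 0.035]
ee_rot: [3.142, 0.0, 1.406]
wrist_force: [-0.6, 2.0, 1.4]
width: 0.0005
finger_force: 0.7
time: 5.85
tool_pos: [0.5081, 0.2368, 0.035]
ee_rot: [3.142, 0.0, 1.406]
wrist_force: [0.2, 1.4, -0.2]
width: 0.0005
finger_force: 0.7
time: 6.05
tool_pos: [0.508, 0.2364, 0.035]
ee_rot: [3.141, -0.001, 1.406]
wrist_force: [-0.4, 3.5, -0.4]
width: 0.0007
finger_force: 1.6
```

```bash
python3 -m crank '[[1,[-0.001,0,0],[0,0,0]],[1,[0,0,0],[0,0,0]]]'
python3 -m crank '[[1,[-0.001,0,0],[0,0,0]],[1,[0,0,0],[0,0,0]]]'
```

```text
time: 6.25
tool_pos: [0.508, 0.236, 0.0351]
ee_rot: [3.141, -0.002, 1.406]
wrist_force: [0.5, 6.2, -0.4]
width: 0.0006
finger_force: 2.6
time: 6.45
tool_pos: [0.5081, 0.2358, 0.0353]
ee_rot: [3.14, -0.004, 1.406]
wrist_force: [0.4, 6.4, -0.8]
width: 0.0009
finger_force: 3.4
```

```bash
python3 -m crank '[[1,[-0.001,0,0],[0,0,0]],[1,[0,0,0],[0,0,0]],[1,[0,0,0],[0,0,0]]]'
python3 -m crank '[[1,[0.005,0,0],[0,0,0]],[1,[0.03,0,0],[0,0,0]],[1,[0.03,0,0],[0,0,0]],[1,[0,0,-0.045],[0,0,0]],[0,[0,0,-0.045],[0,0,0]],[0,[0,0,-0.045],[0,0,0]],[0,[0,0,-0.02],[0,0,0]],[0,[0,0,0],[0,0,0]]]'
```

```text
time: 6.75
tool_pos: [0.5083, 0.2355, 0.0356]
ee_rot: [3.14, -0.005, 1.407]
wrist_force: [1.4, 7.8, -0.3]
width: 0.0006
finger_force: 4.1
time: 7.55
tool_pos: [0.5202, 0.2971, 0.1947]
ee_rot: [3.134, -0.003, 1.406]
wrist_force: [-0.4, -0.5, -0.2]
width: 0.0291
finger_force: 0.0
```

```bash
python3 -m crank '[[0,[-0.045,0,0],[0,0,0]],[0,[-0.045,0,0],[0,0,0]],[0,[-0.045,0,0],[0,0,0]],[0,[-0.019,-0.002,0],[0,0,0]],[0,[0,0,0],[0,0,-8]],[0,[0,0,0],[0,0,-8]],[0,[0,0,0],[0,0,-8]],[0,[0,0,0],[0,0,-8]]]'
python3 -m crank '[[0,[0,0,0],[0,0,-8]],[0,[0,0,0],[0,0,-8]],[0,[0,0,0],[0,0,-8]],[0,[0,0,0],[0,0,-8]],[0,[0,0,0],[0,0,-8]],[0,[0,0,0],[0,0,-8]],[0,[0,0,0],[0,0,-8]],[0,[0,0,0],[0,0,-8]]]'
python3 -m crank '[[0,[0,0,0],[0,0,-8]],[0,[0,0,0],[0,0,-8]],[0,[0,0,0],[0,0,-8]],[0,[0,0,0],[0,0,-8]],[0,[0,0,0],[0,0,-8]],[0,[0,0,0],[0,0,-8]],[0,[0,0,0],[0,0,0]],[0,[0,0,0],[0,0,0]]]'
python3 - <<'E'
from h import *
o=robot.get_obs();p=o["tool_pos"];y=o["ee_rot"][2];d=np.array([.4925,.1455])-p[:2];print(o["joint_positions"].round(3),p,o["ee_rot"],"dx,dy",d@[np.cos(y),np.sin(y)],d@[np.sin(y),-np.cos(y)],o["width"])
E
```

```text
time: 8.35
tool_pos: [0.4895, 0.1443, 0.187]
ee_rot: [-3.136, 0.0, 1.969]
wrist_force: [-0.4, 0.9, 0.2]
width: 0.0923
finger_force: 0.0
time: 9.15
tool_pos: [0.4895, 0.1445, 0.1869]
ee_rot: [-3.139, -0.005, 3.087]
wrist_force: [-0.2, 0.9, -0.1]
width: 0.0941
finger_force: 0.0
time: 9.95
tool_pos: [0.49, 0.1449, 0.188]
ee_rot: [3.14, -0.003, -2.367]
wrist_force: [-0.1, 0.0, 0.4]
width: 0.0938
finger_force: 0.0
[ 1.770e-01  7.000e-03  1.489e+00 -1.000e-03  1.649e+00 -2.168e+00] [0.49000034 0.14494918 0.18804065] [ 3.14029741 -0.00341053 -2.36709311] dx,dy -0.00217190455701352 -0.001354452890177945 0.09375656559312136
```

```bash
python3 -m crank '[[0,[-0.002,-0.0015,0.03],[0,0,0]],[0,[0,0,0.03],[0,0,0]],[0,[0,0,0.031],[0,0,0]],[0,[0,0,0],[0,0,0]],[0,[0,0,0],[0,0,0]]]'
python3 -m crank '[[1,[0,0,0],[0,0,0]],[1,[0,0,0],[0,0,0]],[1,[0,0,0],[0,0,0]],[1,[0,0,0],[0,0,0]],[1,[0,0,0],[0,0,0]],[1,[0,0,0],[0,0,0]],[1,[0,0,0],[0,0,0]],[1,[0,0,0],[0,0,0]]]'
python3 -c "
from h import *
o=robot.get_obs();print(o['tool_pos'],o['width'],o['finger_force'],o['wrist_force'],o['wrist_torque'])"
```

```text
time: 10.45
tool_pos: [0.4929, 0.1456, 0.0986]
ee_rot: [3.141, -0.002, -2.365]
wrist_force: [0.8, 0.0, 0.2]
width: 0.094
finger_force: 0.0
time: 11.25
tool_pos: [0.4927, 0.1465, 0.099]
ee_rot: [3.14, -0.0, -2.364]
wrist_force: [-2.3, 2.4, 1.9]
width: 0.0449
finger_force: 30.0
[0.4927337  0.14646069 0.09901482] 0.04493947151260795 30.000374615192413 [-2.33416696  2.44408425  1.87099747] [ 0.52148787  0.34911886 -0.02546115]
```

```bash
cat > o.py <<'E'
from h import *
o=robot.get_obs();print({k:np.round(o[k],4).tolist() for k in('tool_pos','ee_rot','width','finger_force','wrist_force','wrist_torque')},o['joint_positions'][5].round(3))
E
python3 -m crank '[[1,[0,0,0.001],[0,0,6]],[1,[0,0,0.001],[0,0,6]],[1,[0,0,0],[0,0,6]],[1,[0,0,0],[0,0,6]],[1,[0,0,0],[0,0,6]]]'; python3 o.py
python3 -m crank '[[1,[0,0,0],[0,0,6]],[1,[0,0,0],[0,0,6]],[1,[0,0,0],[0,0,6]],[1,[0,0,0],[0,0,6]],[1,[0,0,0],[0,0,6]]]'; python3 o.py
```

```text
time: 11.75
tool_pos: [0.4931, 0.146, 0.0989]
ee_rot: [-3.141, 0.0, -2.891]
wrist_force: [-4.9, 0.1, 9.2]
width: 0.045
finger_force: 30.0
{'tool_pos': [0.4931, 0.146, 0.0989], 'ee_rot': [-3.1415, 0.0004, -2.8908], 'width': 0.045, 'finger_force': 29.9981, 'wrist_force': [-4.87, 0.0634, 9.1503], 'wrist_torque': [0.185, 0.7779, 0.2954]} -1.644
time: 12.25
tool_pos: [0.4932, 0.1454, 0.0989]
ee_rot: [-3.141, 0.001, 2.869]
wrist_force: [-4.3, -1.1, 9.1]
width: 0.0447
finger_force: 30.0
{'tool_pos': [0.4932, 0.1454, 0.0989], 'ee_rot': [-3.1405, 0.0007, 2.8686], 'width': 0.0447, 'finger_force': 29.9981, 'wrist_force': [-4.3087, -1.0784, 9.0895], 'wrist_torque': [-0.1176, 0.741, 0.1837]} -1.12
```

```bash

for k in 1; do python3 -m crank '[[1,[0,0,0],[0,0,8]],[1,[0,0,0],[0,0,8]],[1,[0,0,0],[0,0,8]],[1,[0,0,0],[0,0,8]],[1,[0,0,0],[0,0,8]]]' >/dev/null; done; python3 o.py
python3 -m crank '[[1,[0,0,0],[0,0,8]],[1,[0,0,0],[0,0,8]],[1,[0,0,0],[0,0,8]],[1,[0,0,0],[0,0,8]]]'>/dev/null; python3 o.py
python3 -m crank '[[1,[0,0,0],[0,0,8]],[1,[0,0,0],[0,0,8]]]'>/dev/null; python3 o.py
python3 -m crank '[[1,[0,0,0],[0,0,6]],[1,[0,0,0],[0,0,4]]]'>/dev/null; python3 o.py
```

```text
{'tool_pos': [0.4927, 0.1448, 0.0989], 'ee_rot': [-3.1395, 0.0018, 2.1689], 'width': 0.0444, 'finger_force': 29.9962, 'wrist_force': [-6.8977, -2.8648, 9.7052], 'wrist_torque': [-0.4601, 1.0699, 0.1917]} -0.421
{'tool_pos': [0.4921, 0.1445, 0.0989], 'ee_rot': [-3.1394, 0.0031, 1.6105], 'width': 0.0449, 'finger_force': 29.9963, 'wrist_force': [-8.1376, -2.9985, 12.0175], 'wrist_torque': [-0.5737, 1.3478, 0.2416]} 0.138
{'tool_pos': [0.4919, 0.1452, 0.0986], 'ee_rot': [-3.1395, 0.0023, 1.3324], 'width': 0.0447, 'finger_force': 29.9955, 'wrist_force': [-6.3891, -0.5049, 8.2041], 'wrist_torque': [0.0052, 1.1319, 0.4489]} 0.416
{'tool_pos': [0.4922, 0.1461, 0.0983], 'ee_rot': [-3.14, 0.0008, 1.1602], 'width': 0.0452, 'finger_force': 29.9996, 'wrist_force': [-4.7179, 2.3078, 7.2312], 'wrist_torque': [0.393, 0.8095, 0.4596]} 0.588
```

```bash

python3 -m crank '[[1,[0,0,0],[0,0,6]],[1,[0,0,0],[0,0,0]],[0,[0,0,0],[0,0,0]],[0,[0,0,0],[0,0,0]],[0,[0,0,0],[0,0,0]],[0,[0,0,0],[0,0,0]],[0,[0,0,0],[0,0,0]],[0,[0,0,0],[0,0,0]]]'
python3 -m crank '[[0,[0,0,0],[0,0,-8]],[0,[0,0,0],[0,0,-8]],[0,[0,0,0],[0,0,-8]],[0,[0,0,0],[0,0,-8]],[0,[0,0,0],[0,0,-8]],[0,[0,0,0],[0,0,-8]],[0,[0,0,0],[0,0,0]],[0,[0,0,0],[0,0,0]]]'
python3 - <<'E'
from h import *
o=robot.get_obs();p=o["tool_pos"];y=o["ee_rot"][2];d=np.array([.4925,.1455])-p[:2];print(p,o["ee_rot"],"dx,dy",d@[np.cos(y),np.sin(y)],d@[np.sin(y),-np.cos(y)],o["width"])
s=vision.snapshot("side");print(ball(s),ball(vision.snapshot("top"))[:1]);crop(s,235,190,335,280,6,"pics/c4.png")
E
```

```text
time: 14.35
tool_pos: [0.4934, 0.1458, 0.0968]
ee_rot: [3.142, 0.0, 1.057]
wrist_force: [0.7, -0.1, 0.2]
width: 0.0892
finger_force: 0.0
time: 15.15
tool_pos: [0.4933, 0.1459, 0.0969]
ee_rot: [-3.142, 0.0, 1.892]
wrist_force: [-0.9, 0.8, -0.2]
width: 0.0939
finger_force: 0.0
[0.49334621 0.14587805 0.0969062 ] [-3.14156658e+00  9.74046750e-05  1.89198048e+00] dx,dy -9.157364085749511e-05 -0.0009222817059307604 0.0939443597453336
[([277.9, 210.3], [270, 202, 17, 17, 229])] [([54.9, 326.1], [45, 304, 23, 41, 289])]
```

View pics/c4.png

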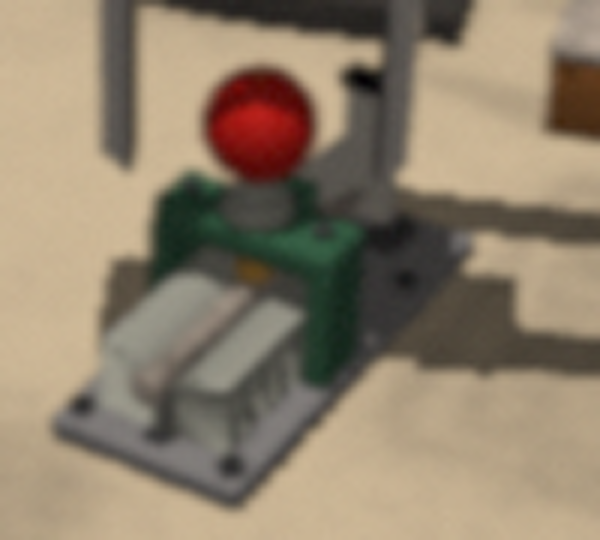

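The picture shows the brass pad lowered under the bridge at crop (253,270), the open fingers clear of the ball at (260,125), and the stop upright. I'll take a second grasp at this slightly lower height to confirm the knob is at its hard end.

```bash

python3 -m crank '[[1,[0,-0.001,0],[0,0,0]],[1,[0,0,0],[0,0,0]],[1,[0,0,0],[0,0,0]],[1,[0,0,0],[0,0,0]],[1,[0,0,0],[0,0,0]],[1,[0,0,0],[0,0,0]],[1,[0,0,0],[0,0,0]],[1,[0,0,0],[0,0,0]]]'
python3 -m crank '[[1,[0,0,0],[0,0,4]],[1,[0,0,0],[0,0,4]],[1,[0,0,0],[0,0,4]]]' >/dev/null; python3 o.py
python3 -m crank '[[1,[0,0,0],[0,0,4]],[1,[0,0,0],[0,0,4]],[1,[0,0,0],[0,0,4]]]' >/dev/null; python3 o.py
python3 -m crank '[[1,[0,0,0],[0,0,6]],[1,[0,0,0],[0,0,6]],[1,[0,0,0],[0,0,6]]]' >/dev/null; python3 o.py
```

```text
time: 16.05
tool_pos: [0.4921, 0.1454, 0.097]
ee_rot: [-3.141, 0.0, 1.895]
wrist_force: [-1.2, 0.0, 0.6]
width: 0.0451
finger_force: 30.0
{'tool_pos': [0.492, 0.1455, 0.097], 'ee_rot': [-3.1407, 0.0005, 1.6845], 'width': 0.0444, 'finger_force': 29.9985, 'wrist_force': [-1.7429, 1.7991, 1.568], 'wrist_torque': [0.2946, 0.3082, 0.5736]} 0.064
{'tool_pos': [0.492, 0.1458, 0.0972], 'ee_rot': [-3.1409, 0.0001, 1.475], 'width': 0.0449, 'finger_force': 29.9981, 'wrist_force': [-1.4147, -0.1666, 2.4527], 'wrist_torque': [0.2401, 0.2509, 0.5352]} 0.273
{'tool_pos': [0.4921, 0.1461, 0.0973], 'ee_rot': [-3.1411, -0.0004, 1.1594], 'width': 0.0449, 'finger_force': 29.9958, 'wrist_force': [-1.8986, 0.3495, 1.8983], 'wrist_torque': [-0.1314, 0.3157, 0.5583]} 0.589
```

The torque jumped straight to 0.57 N m, so the knob is at its hard end. Next I'll release it, go up, and move to the -x side of the stop.

```bash

python3 -m crank '[[0,[0,0,0],[0,0,0]],[0,[0,0,0],[0,0,0]],[0,[0,0,0],[0,0,0]],[0,[0,0,0],[0,0,0]],[0,[0,0,0],[0,0,0]],[0,[0,0,-0.045],[0,0,0]],[0,[0,0,-0.045],[0,0,0]],[0,[0,0,0],[0,0,0]]]'
python3 -m crank '[[1,[0,0,0],[0,0,-7]],[1,[0,0,0],[0,0,-7]],[1,[-0.025,-0.015,0],[0,0,0]],[1,[-0.025,-0.015,0],[0,0,0]],[1,[-0.025,-0.015,0],[0,0,0]],[1,[-0.023,-0.015,0],[0,0,0]],[1,[0,0,0],[0,0,0]],[1,[0,0,0],[0,0,0]]]'
python3 - <<'E'
from h import *
o=robot.get_obs();p=o["tool_pos"];y=o["ee_rot"][2];d=np.array([.4172,.0588])-p[:2];print(p,o["ee_rot"],"dx,dy",d@[np.cos(y),np.sin(y)],d@[np.sin(y),-np.cos(y)],o["width"])
E
```

```text
time: 17.75
tool_pos: [0.4962, 0.1462, 0.1947]
ee_rot: [3.13, -0.008, 1.162]
wrist_force: [0.2, -0.3, 0.3]
width: 0.0941
finger_force: 0.0
time: 18.55
tool_pos: [0.4174, 0.0588, 0.1869]
ee_rot: [3.141, -0.001, 1.405]
wrist_force: [-0.3, -1.1, -0.2]
width: 0.0331
finger_force: 0.0
[0.41736564 0.05878404 0.18687375] [ 3.14070582e+00 -6.35664216e-04  1.40536516e+00] dx,dy -1.153582561997621e-05 -0.000166005178203397 0.03313172599881749
```

```bash

python3 -m crank '[[1,[0,0,0.036],[0,0,0]],[1,[0,0,0.036],[0,0,0]],[1,[0,0,0.037],[0,0,0]],[1,[0,0,0],[0,0,0]],[1,[0,0.015,0],[0,0,0]],[1,[0,0.01,0],[0,0,0]],[1,[0,0.005,0],[0,0,0]],[1,[0,0.005,0],[0,0,0]]]'
python3 -m crank '[[1,[0,0.005,0],[0,0,0]],[1,[0,0.005,0],[0,0,0]],[1,[0,0.005,0],[0,0,0]],[1,[0,0.005,0],[0,0,0]],[1,[0,0.005,0],[0,0,0]],[1,[0,0,0],[0,0,0]]]'
python3 -m crank '[[1,[0,0.005,0],[0,0,0]],[1,[0,0.005,0],[0,0,0]],[1,[0,0.005,0],[0,0,0]],[1,[0,0.005,0],[0,0,0]],[1,[0,0.005,0],[0,0,0]],[1,[0,0.005,0],[0,0,0]],[1,[0,0.005,0],[0,0,0]],[1,[0,0,0],[0,0,0]]]'
python3 - <<'E'
from h import *
t=vision.snapshot("top");s=vision.snapshot("side")
im=np.zeros((600,800,3),np.uint8)
im[:300,:550]=cv2.resize(t["color"][196:256,220:330],None,fx=5,fy=5,interpolation=cv2.INTER_CUBIC)
im[300:,:400]=cv2.resize(s["color"][200:275,235:335],None,fx=4,fy=4,interpolation=cv2.INTER_CUBIC)
cv2.imwrite("pics/c5.png",im[:,:,::-1])
E
```

```text
time: 19.35
tool_pos: [0.4524, 0.0533, 0.0791]
ee_rot: [3.141, -0.0, 1.406]
wrist_force: [-3.0, 0.5, 2.7]
width: 0.0005
finger_force: 1.2
time: 19.95
tool_pos: [0.4773, 0.0487, 0.0781]
ee_rot: [3.14, 0.0, 1.406]
wrist_force: [0.4, 0.0, 0.8]
width: 0.0006
finger_force: 0.0
time: 20.75
tool_pos: [0.5111, 0.043, 0.0775]
ee_rot: [-3.141, 0.0, 1.406]
wrist_force: [0.4, -0.8, -1.1]
width: 0.0002
finger_force: 0.0
```

View pics/c5.png

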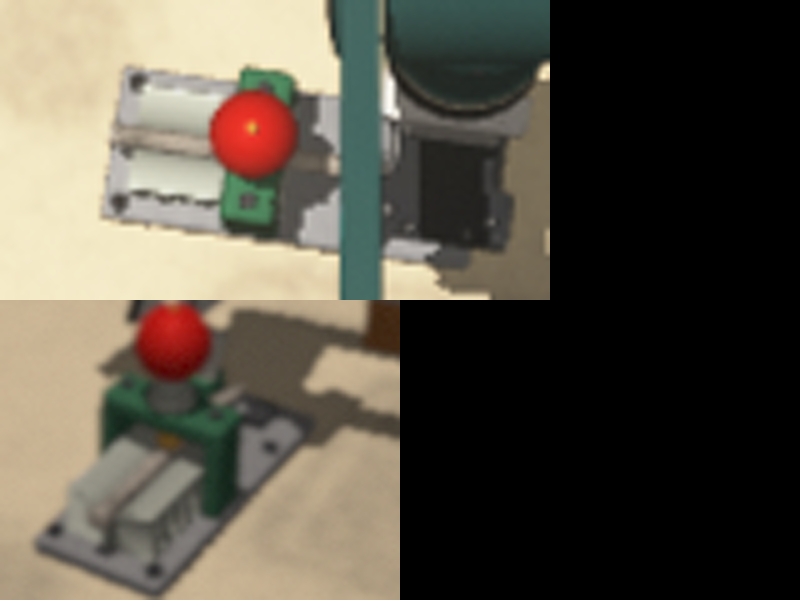

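The stop is no longer upright in the side view. I'll lift straight up, back off, and look at the result.

```bash

python3 -m crank '[[1,[0,-0.03,0],[0,0,0]],[1,[0,-0.02,-0.04],[0,0,0]],[1,[0,-0.03,-0.045],[0,0,0]],[1,[-0.02,-0.04,-0.02],[0,0,0]],[1,[-0.03,-0.04,0],[0,0,0]],[1,[-0.045,0,0],[0,0,0]],[1,[-0.045,0,0],[0,0,0]],[1,[-0.045,0,0],[0,0,0]]]'
python3 -m crank '[[1,[-0.045,0,0],[0,0,0]],[1,[-0.045,0,0],[0,0,0]],[1,[0,0,0],[0,0,0]],[1,[0,0,0],[0,0,0]]]'
python3 - <<'E'
from h import *
t=vision.snapshot("top");s=vision.snapshot("side")
im=np.zeros((600,800,3),np.uint8)
im[:300,:550]=cv2.resize(t["color"][196:256,220:330],None,fx=5,fy=5,interpolation=cv2.INTER_CUBIC)
im[300:,:400]=cv2.resize(s["color"][200:275,235:335],None,fx=4,fy=4,interpolation=cv2.INTER_CUBIC)
cv2.imwrite("pics/c6.png",im[:,:,::-1])
E
```

```text
time: 21.65
tool_pos: [0.324, -0.1145, 0.1799]
ee_rot: [3.14, 0.001, 1.408]
wrist_force: [0.2, 0.4, -0.5]
width: 0.0007
finger_force: 0.0
time: 22.05
tool_pos: [0.3096, -0.2025, 0.1792]
ee_rot: [-3.141, -0.001, 1.403]
wrist_force: [0.2, -0.1, -0.6]
width: 0.0005
finger_force: 0.0
```

View pics/c6.png

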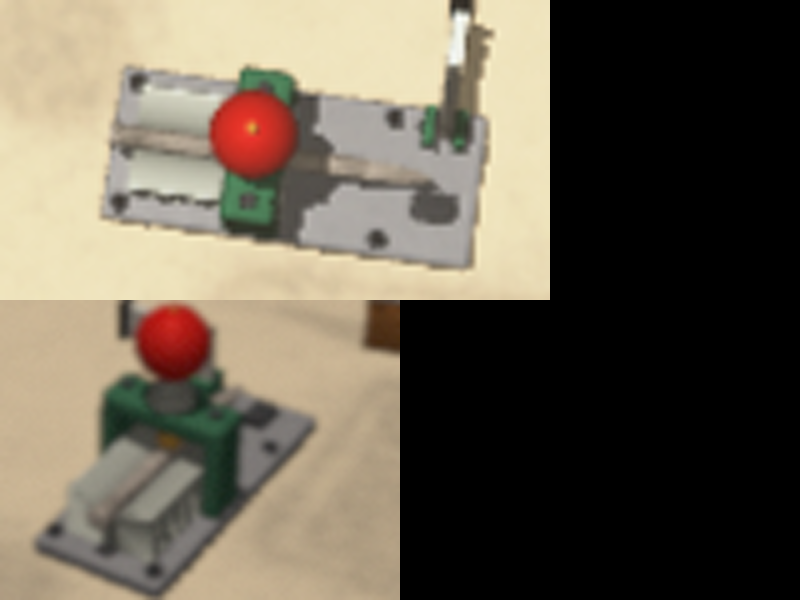

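The stop lies fully over, pointing to jig +x at crop (458,60). The point stands free at (435,185) and nothing touches the robot.

```bash
python3 -c "
from h import *
p=ray(vision.snapshot('top'),220+435/5,196+185/5,.04);a=np.radians(-9.46);print((p[:2]-[.4925,.1456])@[-np.sin(a),np.cos(a)])
print(robot.close_job())"
```

```text
-0.09876938263478528
the job is handed in; nothing more can be done
None
```

The job is handed in at about 22 s: the chisel was pushed until the force rose with its point at the stop, the knob was turned to its hard end (a second grasp confirmed it), and the stop lies fully over with the point free; no verdict was returned, and I saw nothing else touched.

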